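# Turn out the dark chocolate bar

## Task

Take the handle of the hinged mould that holds the dark chocolate bar and swing the mould right over, so that it lies upside down above its own white catch tray. The bar stays stuck in it: tap the blue knock-out button, now on top of the mould, all the way down so that the bar drops flat onto the tray. Leave the white chocolate bar in its own mould alone.

Things in the scene. Friction and masses are not known exactly. Their poses are not given: they have to be found in the camera images.
- dark_handle (a point): Middle of the black handle bar of the dark bar's mould, 12 mm thick, 70 mm free. Axes: x along bar and hinge; y from hinge out through handle (at first world +y within 0.3 rad); z up, down once turned over. Hinge axis 140 mm along -y, 60 mm above counter; mould 99 x 73 x 20 mm, centre 80 mm along -y, edge 43 mm away. Swings up and over 180 degrees, stops there; damped. Sprung rods: gives 8 mm along y, 2 N per mm.
- dark_button (a point): Centre of the outer face of the round blue knock-out button, 36 mm across, in the back of the dark bar's mould: underneath at the start; on top, 84 mm above the counter, once turned over. Own z points into the mould (down once turned over). Sprung: moves at about 4 N, travels 13 mm, then stops hard; nearly all of it is needed to push the bar past two rubber lips.
- dark_bar (a point): Centre of the dark brown chocolate bar, 84 x 60 x 14 mm, 60 g, in its steel mould: six squares down, flat base up. Own z points from the squares to the flat base: up at the start, down once turned out; x along the 84 mm side.
- dark_tray (a point): White catch tray on the same stand, across the hinge: 112 x 88 mm outside, inner rim 6 mm high. The point is the centre of its inner floor, 12 mm above the counter, z up. The turned-over mould lies right above it, its lower edge 35 mm above the tray floor.
- white_bar (a point): Centre of the ivory white bar of the same size in a second, identical mould and stand, about 0.4 m to one side: not to be turned out.
Mind the look-alikes: they are no part of the job. What is shaped like the part that bears dark_bar but turquoise is not meant.

How it is judged:
On the way:
1. the mould is turned upside down over its tray with the dark bar still stuck in it (angle between dark_handle's own z axis and vertical above 2.9 rad and z of dark_bar in the frame of dark_handle below 0.015 m), for 0.2 s.
At the end, for the whole second after the job is handed in: The dark bar lies flat on the floor of its catch tray, squares up (within 10 degrees), its centre within 20 mm of the tray's centre, fallen out of the turned-over mould; the white bar is within 20 mm of where it was. Whether the emptied mould stays turned over does not matter (horizontal distance between dark_bar and dark_tray below 0.02 m and z of dark_bar in the frame of dark_tray below 0.012 m and angle between dark_bar's own z axis and vertical above 2.95 rad and distance of white_bar from where it was at the start of the episode below 0.02 m); the robot touches nothing.
It fails at once if the white bar is moved more than 30 mm, as by turning its mould (distance of white_bar from where it was at the start of the episode above 0.03 m).
It also fails if it takes over 54 s, if anything falls off the work surface, if the arm or the gripper's body presses on something with over 40 N, if the wrist force passes 120 N, or if a joint passes its speed limit or range.

## Robot

A 6-joint arm with a two-finger parallel gripper is mounted at the origin on the work surface. World frame = base frame: x ahead of the robot, y to its left, z up, the work surface at z = 0. Lengths are in m, angles in rad, forces in N, time in s.
With the tool pointing down it reaches from about 0.35 to 0.975 m from the base axis. Payload 4.9 kg.
Tool frame: the origin (TCP) lies midway between the tips of the shut fingers; the grasp point (between the pads) lies 19 mm behind it; y points along the fingers, z is the direction in which the jaws open and shut, and the axes are right-handed (so a half turn about y gives the same grasp; the last joint's range is limited). The gripper opens to 85 mm and grips with 20 to 120 N. Pads are 22 mm wide; open, the fingers measure 114 mm over their backs; the gripper's body (76 mm by 85 mm) begins 54 mm behind the grasp point. The pads swing forward as they close: fully open they stand 13 mm farther back than shut.
Start: joints at [-1.361, 0.053, 1.613, -0, 1.476, -0.119], TCP at [0.202, -0.592, 0.231] pointing down, gripper open.
Joint ranges: [-3.01, 3.01], [-1.01, 2.22], [0.06, 2.58], [-1.02, 4.17], [0.09, 2.62], [-3.14, 3.14]. Speed limits (rad/s): [2.57, 2.57, 3.14, 3.14, 3.14, 3.14].

## Interface

Orientations are given as a unit quaternion [w, x, y, z].
In Python, from plant import * gives the robot as it stands.
- The arm moves only by the shell command python3 -m crank 'ROWS'. ROWS is JSON, a list that holds one entry, the list of rows, each a list of 5 numbers: the gripper command: -1 is shut, 1 is fully open, values between are in proportion, then the shift along the tool's x, y, z in cm, then the turn about the tool's y in degrees. In form: [[[jaw, dx, dy, dz, twist], ...]]. A call has 1 to 8 rows; each row shifts and turns the commanded pose from where the row before left it, along the tool's axes as they then stand; what a row does not reach is not made up. A row lasts 1/8 s, in which the tool goes at most 62.5 mm and 10.7 degrees, less where a joint would pass 70% of its speed; a pose out of reach is approached as far as the arm can. A call with a gripper value outside its range is refused whole. The fingers move at their own pace and stop on an object; the grip force is fixed at half the most. Time passes only in rows, so rows that do not move let the fingers close. It gives the time, the measured TCP pose, the force and the opening at its end, in the units of the state.
- state(): the state, without advancing time (a new reading comes with each control period).
- grab_frame(name): name is "scene" or "top"; returns a dict with "frame" (384x512x3 uint8, red, green, blue), "fx", "fy", "cx", "cy" (pixels), "pose" (4x4, takes a point from camera to world coordinates). Camera axes: x right, y up, looking along -z (the intrinsics and any distortion apply to the point x, -y, -z); pixel columns grow to the right and rows downward; lengths in m; the calibration is good to about 2 mm. A picture is of the moment at which its call begins. There is no depth.
- job_done(): hands the job in, once; it reports no verdict.
The state is a dict: "time": time; "joint_pos": joint angles; "joint_vel": joint speeds; "joint_efforts": joint torques, N m; "tool_pos": TCP position; "tool_rot": TCP orientation; "contact_force": force on the tool from outside, world axes, zero at the start; "ft_torque": the same for the moment, N m; "gripper_width": opening from 0.0 (shut) to 1.0 (fully open).
Only numpy, scipy, OpenCV 4.12 (cv2) and the standard library are available. Lean on these libraries where they do the work, as an engineer would, in place of code of your own. Each camera call takes 0.05 s, during which the arm holds its last target.

## Working session

There is one attempt and no reset: what is moved stays moved. The work goes in short steps, Python scripts to look and compute and a shell command to move; the robot and the scene stay as the last step left them, time stands still between calls to the robot, and variables do not carry over. Pictures are saved under pics/ and viewed, and the job is handed in when it is done.

```bash
mkdir -p pics; ls; python3 - <<'E'
from plant import *
import cv2, numpy as np
for n in ("scene","top"):
    f=grab_frame(n); cv2.imwrite(f"pics/{n}0.png",f["frame"][:,:,::-1]); print(n,{k:(v if k!="frame" else v.shape) for k,v in f.items()})
print(state())
E
```

```text
pics
scene {'frame': (384, 512, 3), 'fx': 396.9502379372219, 'fy': 396.9502379372219, 'cx': 254.54482238995735, 'cy': 185.64154438686037, 'pose': array([[ 0.2815821 , -0.77627977,  0.56400465,  1.05505455],
       [ 0.95948218,  0.23408216, -0.15684225, -0.08940926],
       [-0.01026996,  0.58531638,  0.81073995,  0.86254747],
       [ 0.        ,  0.        ,  0.        ,  1.        ]])}
top {'frame': (384, 512, 3), 'fx': 386.007007467685, 'fy': 386.007007467685, 'cx': 258.2954799217449, 'cy': 191.1455795119436, 'pose': array([[-0.00601469,  0.99766461, -0.06803779,  0.43318486],
       [-0.99991186, -0.0068057 , -0.01140019,  0.04643837],
       [-0.01183661,  0.06796323,  0.99761761,  1.12390796],
       [ 0.        ,  0.        ,  0.        ,  1.        ]])}
{'time': 0.1, 'joint_pos': array([-1.36100023e+00,  5.32974585e-02,  1.61418966e+00, -1.40534359e-05,
        1.47600781e+00, -1.19011975e-01]), 'joint_vel': array([ 0.00029286, -0.0014764 , -0.00242859, -0.0002902 , -0.00068373,
        0.00233068]), 'joint_efforts': array([ 6.84996630e-04, -3.94904995e+01, -3.71363389e+01, -9.47134458e-05,
        3.89938185e-03,  6.81467171e-06]), 'tool_pos': array([ 0.20168986, -0.59094939,  0.23016217]), 'tool_rot': array([ 0.11569319, -0.1157641 ,  0.69824345, -0.69690017]), 'contact_force': array([-0.18637331,  0.90780283,  0.01518795]), 'ft_torque': array([-0.01243709, -0.02400489,  0.02454167]), 'gripper_width': 1.0015081927189642}
```

View pics/scene0.png

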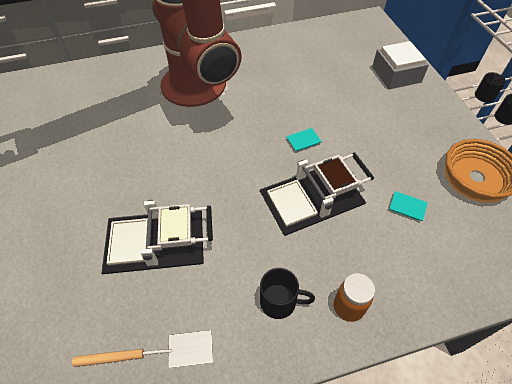

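View pics/top0.png

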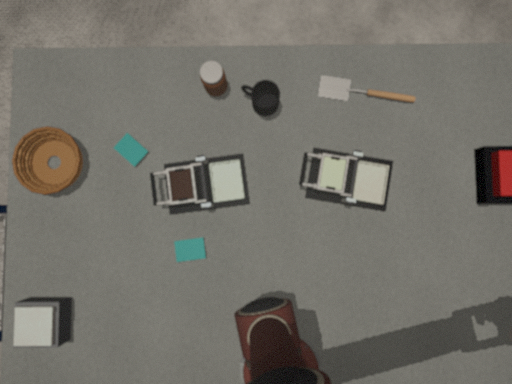

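The scene view has the dark mould at about (337,175), its tray at (293,202) and its handle at (363,167). In the top view they are at (181,185), (227,181) and (157,188). The white mould is at (333,174) in the top view. I'll zoom in next.

```bash
cat > h.py <<'E'
from plant import *
import cv2, numpy as np
def ray(f,u,v):
    d=np.array([(u-f["cx"])/f["fx"],-(v-f["cy"])/f["fy"],-1.0]); P=f["pose"]
    d=P[:3,:3]@d; return P[:3,3],d/np.linalg.norm(d)
def onplane(f,u,v,z):
    o,d=ray(f,u,v); return o+d*(z-o[2])/d[2]
def proj(f,p):
    P=f["pose"]; q=P[:3,:3].T@(np.asarray(p)-P[:3,3]); return f["cx"]-f["fx"]*q[0]/q[2], f["cy"]+f["fy"]*q[1]/q[2]
def save(f,name,box=None,s=1):
    im=f["frame"][:,:,::-1]
    if box: im=im[box[1]:box[3],box[0]:box[2]]
    cv2.imwrite("pics/"+name+".png",cv2.resize(im,None,fx=s,fy=s,interpolation=cv2.INTER_CUBIC))
E
python3 - <<'E'
from h import *
t=grab_frame("top"); s=grab_frame("scene")
save(t,"topz",(140,140,260,225),6); save(s,"scz",(250,140,390,240),5)
def blob(f,box,fn):
    im=f["frame"][box[1]:box[3],box[0]:box[2]].astype(int); m=fn(im).astype(np.uint8)
    n,l,st,c=cv2.connectedComponentsWithStats(m); i=1+np.argmax(st[1:,4]); mm=(l==i).astype(np.uint8)
    r=cv2.minAreaRect(cv2.findContours(mm,0,2)[0][0]); return c[i]+box[:2],st[i,4],(r[0][0]+box[0],r[0][1]+box[1]),r[1:],cv2.boxPoints(r)+np.array(box[:2])
br=lambda i:(i[...,0]>i[...,2]+15)&(i[...,0]<130)
wh=lambda i:(i.min(-1)>175)
for f,z,bx in((t,.067,(160,160,206,210)),(s,.067,(310,150,360,200))):
    b=blob(f,bx,br);print("bar",b[:4]);print(onplane(f,*b[2],z))
for f,z,bx in((t,.018,(206,150,250,210)),(s,.018,(260,175,318,230))):
    b=blob(f,bx,wh);print("tray",b[:4]);print(onplane(f,*b[2],z)); print([onplane(f,*p,z)[:2].round(4) for p in b[4]])
E
```

```text
bar (array([180.91882556, 184.31606218]), np.int32(579), (181.01829147338867, 184.16463661193848), ((28.601768493652344, 20.981992721557617), 83.6598129272461))
[0.52599183 0.27127246 0.067     ]
bar (array([335.94117647, 172.91255962]), np.int32(629), (336.1396369934082, 172.90479278564453), ((35.1522102355957, 22.195466995239258), 55.7131233215332))
[0.52303428 0.27284219 0.067     ]
tray (array([207.28571429, 204.42857143]), np.int32(7), (207.5, 204.5), ((1.0, 3.0), 90.0))
[0.4711931 0.2050743 0.018    ]
[array([0.4727, 0.2094]), array([0.4726, 0.2008]), array([0.4697, 0.2008]), array([0.4698, 0.2094])]
tray (array([291.55803955, 202.5855546 ]), np.int32(1163), (291.8396224975586, 201.31131553649902), ((42.93083190917969, 33.21797561645508), 60.945396423339844))
[0.54223703 0.15111209 0.018     ]
[array([0.4921, 0.1002]), array([0.4642, 0.1904]), array([0.5904, 0.2   ]), array([0.6133, 0.1154])]
```

View pics/topz.png

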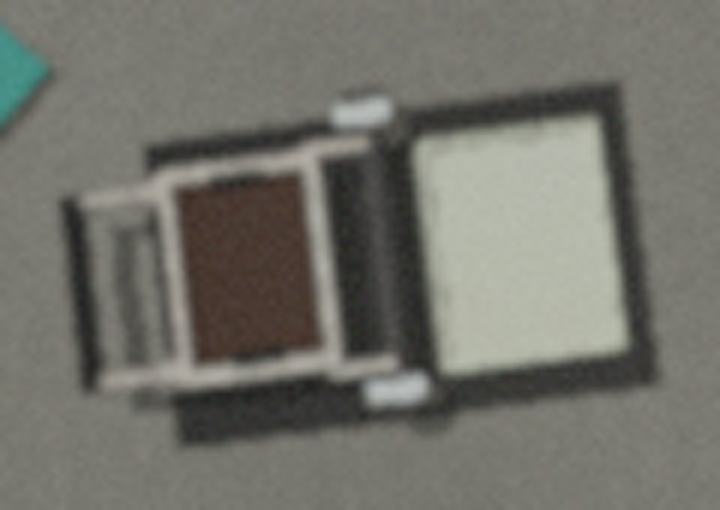

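View pics/scz.png

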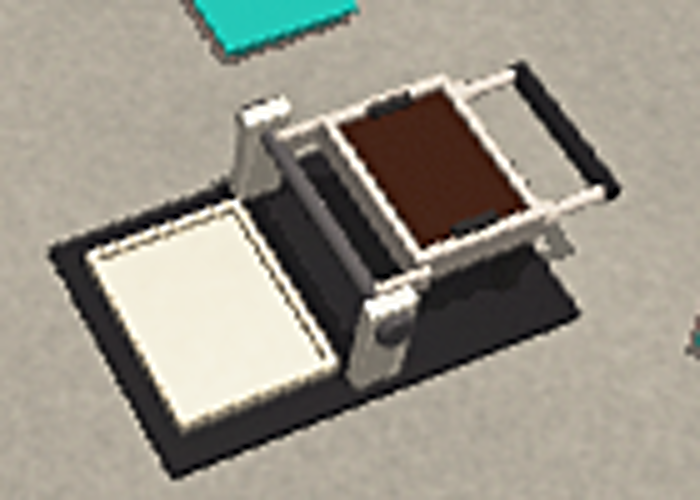

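```bash
python3 - <<'E'
from h import *
t=grab_frame("top"); s=grab_frame("scene")
T=lambda p,z:onplane(t,140+(p[0]+.5)/6-.5,140+(p[1]+.5)/6-.5,z)
S=lambda p,z:onplane(s,250+(p[0]+.5)/5-.5,140+(p[1]+.5)/5-.5,z)
for F,n,tr,ha,bar in((T,"top",[(413,138),(600,115),(630,350),(437,375)],[(72,200),(92,388)],[(180,187),(303,175),(320,345),(195,362)]),
 (S,"sc",[(90,257),(238,205),(335,362),(183,428)],[(520,68),(613,190)],[(342,125),(440,90),(527,212),(425,250)])):
    c=np.array([F(p,.018) for p in tr]);print(n,"tray",c.mean(0)[:2])
    h=np.array([F(p,.06) for p in ha]);d=h[0]-h[1];print("handle",h.mean(0),np.linalg.norm(d),"ang x",np.arctan2(d[1],d[0]))
    b=np.array([F(p,.066) for p in bar]);d=b[0]-b[3]+b[1]-b[2];print("bar",b.mean(0),np.arctan2(d[1],d[0]),np.linalg.norm(d)/2)
    hc=h.mean(0)[:2]; v=hc-c.mean(0)[:2]; print("axis y",np.arctan2(-v[0],v[1]),np.linalg.norm(v))
    v=hc-b.mean(0)[:2];print("  bar-handle",np.arctan2(-v[0],v[1]),np.linalg.norm(v))
print(state()["tool_rot"])
from scipy.spatial.transform import Rotation as R
q=state()["tool_rot"];print(R.from_quat(q[[1,2,3,0]]).as_matrix().round(3))
E
```

```text
top tray [0.54065183 0.15121813]
handle [0.51497546 0.3498704  0.06      ] 0.0878157134345631 ang x 0.11832411594579799
bar [0.52628912 0.27108924 0.066     ] 0.0998653672096164 0.08000725071120758
axis y 0.1285402142504006 0.20030477099620955
  bar-handle 0.1426334770216999 0.07958938147540956
sc tray [0.54319868 0.15058665]
handle [0.51464086 0.35151272 0.06      ] 0.08818073101302785 ang x -3.0188961056771904
bar [0.52307996 0.27306668 0.066     ] -3.027150386842306 0.08571828490789064
axis y 0.1411853447035491 0.20294540217647977
  bar-handle 0.10716628530590437 0.07889867145691744
[ 0.11570247 -0.11573816  0.69782226 -0.69732468]
[[-0.946 -0.     0.323]
 [-0.323  0.001 -0.946]
 [-0.    -1.    -0.001]]
```

```bash
python3 -m crank '[[[-0.1,-5.9,0,2,0],[-0.1,-5.9,0,2,0],[-0.1,-5.9,0,2,0],[-0.1,-5.9,0,2,0],[-0.1,-2.3,0,-5.4,0],[-0.1,-2.3,0,-5.4,0],[-0.1,-2.3,0,-5.4,0],[-0.1,-2.3,0,-5.4,0]]]'; python3 -c "
from plant import *
print(state()['joint_pos'].round(3))"
```

```text
time: 1.3
tool_pos: [0.4684, -0.355, 0.2312]
tool_rot: [0.116, -0.116, 0.698, -0.698]
contact_force: [1.0, 0.7, 0.3]
gripper_width: 0.451
[-0.775 -0.035  1.701  0.     1.475  0.467]
```

```bash
python3 -m crank '[[[-0.1,-2.3,0,-5.4,0],[-0.1,-2.3,0,-5.4,0],[-0.1,-2.3,0,-5.4,0],[-0.1,-2.3,0,-5.4,0],[-0.1,-2.3,0,-5.4,0],[-0.1,-2.3,0,-5.4,0],[-0.1,-2.3,0,-5.4,0],[-0.1,-2.3,0,-5.4,0]]]'; python3 -m crank '[[[-0.1,-2.3,0,-5.4,0],[-0.1,-2.3,0,-5.4,0],[-0.1,-2.3,0,-5.4,0],[-0.1,-2,0,-5,5.8],[-0.1,0,0,0,5.8],[-0.1,0,0,0,0],[-0.1,0,0,0,0]]]'; python3 - <<'E'
from h import *
from scipy.spatial.transform import Rotation as R
s=state();q=s["tool_rot"];M=R.from_quat(q[[1,2,3,0]]).as_matrix();print(M.round(3),s['joint_pos'].round(3))
for z in (.041,.10): print(M.T@(np.array([.5148,.3507,z])-s["tool_pos"])*100)
f=grab_frame("scene");save(f,"s1",(250,60,410,200),5)
E
```

```text
time: 2.3
tool_pos: [0.5028, 0.1133, 0.2316]
tool_rot: [-0.116, 0.115, -0.698, 0.698]
contact_force: [0.0, -0.2, 0.4]
gripper_width: 0.446
time: 3.18
tool_pos: [0.5188, 0.3403, 0.2313]
tool_rot: [-0.045, 0.045, -0.706, 0.706]
contact_force: [-0.0, 0.9, 1.1]
gripper_width: 0.449
[[-0.992 -0.     0.127]
 [-0.127 -0.    -0.992]
 [ 0.    -1.     0.   ]] [ 0.461  0.042  1.624 -0.     1.476  1.904]
[ 0.2631119  19.02616448 -1.08489754]
[ 0.26362319 13.12616452 -1.08441642]
```

View pics/s1.png

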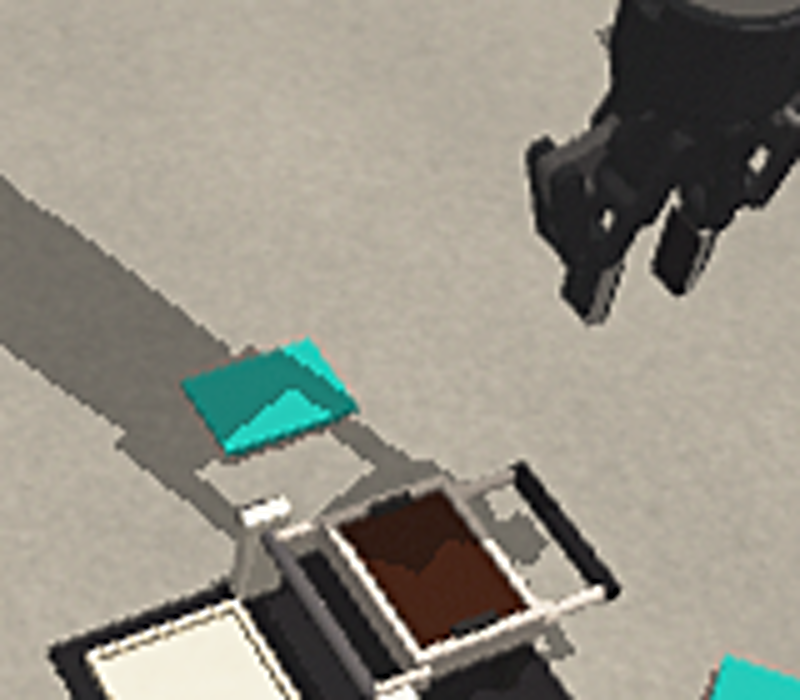

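The jaws are open about 38 mm and line up across the bar. Next I'll go down to just above it and check.

```bash
python3 -m crank '[[[-0.1,0.2,3.5,-1.1,0],[-0.1,0,4,0,0],[-0.1,0,4,0,0],[-0.1,0,0,0,0]]]'; python3 - <<'E'
from h import *
f=grab_frame("scene");save(f,"s2",(270,80,410,200),5)
f=grab_frame("top");save(f,"t2",(100,130,260,230),5)
E
```

```text
time: 3.72
tool_pos: [0.5129, 0.3494, 0.1122]
tool_rot: [-0.042, 0.047, -0.705, 0.707]
contact_force: [0.4, 0.2, 0.5]
gripper_width: 0.45
```

View pics/s2.png

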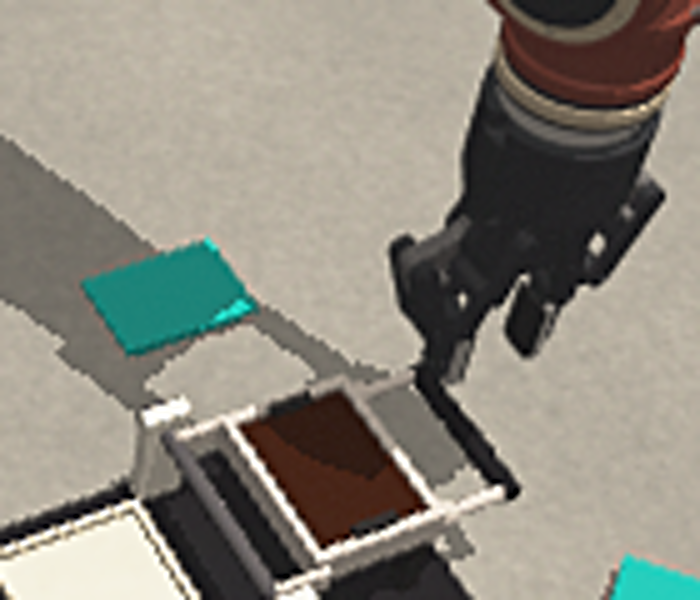

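View pics/t2.png

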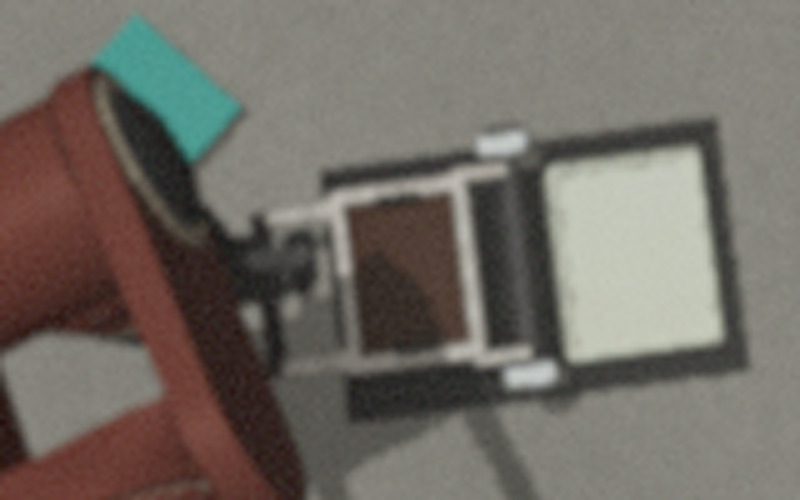

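The jaws straddle the bar in the top view: one finger near (300,250) between bar and mould, the other outside it. Next is to lower and close.

```bash
python3 -m crank '[[[-0.1,-0.2,3.5,0,0],[-0.1,0,3.5,0,0],[-0.1,0,0,0,0]]]'; python3 -m crank '[[[-1,0,0,0,0],[-1,0,0,0,0],[-1,0,0,0,0],[-1,0,0,0,0],[-1,0,0,0,0],[-1,0,0,0,0]]]'; python3 - <<'E'
from h import *
f=grab_frame("scene");save(f,"s3",(270,80,410,200),5)
print(state()['joint_pos'].round(2))
E
```

```text
time: 4.2
tool_pos: [0.5168, 0.3511, 0.0458]
tool_rot: [-0.044, 0.045, -0.705, 0.706]
contact_force: [0.8, -0.0, 0.3]
gripper_width: 0.449
time: 4.95
tool_pos: [0.5195, 0.3521, 0.0498]
tool_rot: [0.046, -0.043, 0.706, -0.705]
contact_force: [-0.6, -3.2, 7.6]
gripper_width: 0.108
[ 0.48  0.23  1.74 -0.    1.17  1.92]
```

View pics/s3.png

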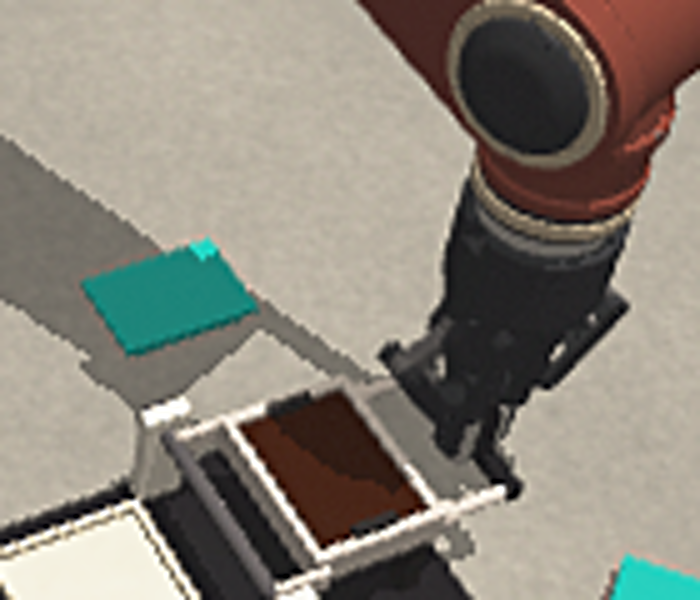

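Opening reads about 9 mm, with an upward force of 7.6 N, so the grip may be sitting high. I'll reopen, go lower and grip again.

```bash
python3 -m crank '[[[-0.1,0,0,0,0],[-0.1,0,0,0,0],[-0.1,0,0,0,0],[-0.1,0.2,0.6,0,0],[-0.1,0,0.4,0,0],[-0.1,0,0,0,0]]]';python3 -m crank '[[[-1,0,0,0,0],[-1,0,0,0,0],[-1,0,0,0,0],[-1,0,0,0,0],[-1,0,0,0,0]]]';  python3 -m crank '[[[-1,0,0,0,0],[-1,0,0,0,0]]]';
```

```text
time: 5.75
tool_pos: [0.5148, 0.3512, 0.0354]
tool_rot: [-0.044, 0.045, -0.705, 0.706]
contact_force: [-0.7, -0.8, -0.5]
gripper_width: 0.449
time: 6.38
tool_pos: [0.5155, 0.3513, 0.0365]
tool_rot: [-0.045, 0.045, -0.706, 0.706]
contact_force: [-0.8, -3.0, 2.7]
gripper_width: 0.119
time: 6.62
tool_pos: [0.5155, 0.3514, 0.0365]
tool_rot: [-0.045, 0.045, -0.706, 0.706]
contact_force: [-0.4, -2.6, 2.1]
gripper_width: 0.116
```

```bash
python3 -m crank '[[[-1,0,-1.22,0.05,0],[-1,0,-1.21,0.16,0],[-1,0,-1.19,0.27,0],[-1,0,-1.16,0.37,0],[-1,0,-1.13,0.47,0],[-1,0,-1.08,0.56,0]]]'; python3 - <<'E'
from h import *
print(state()['contact_force'])
f=grab_frame("scene");save(f,"s4",(270,80,410,200),5)
E
```

```text
time: 7.38
tool_pos: [0.5178, 0.3329, 0.1072]
tool_rot: [0.045, -0.044, 0.706, -0.705]
contact_force: [2.9, 2.0, -4.5]
gripper_width: 0.117
[ 2.92090707  2.03558622 -4.48866223]
```

View pics/s4.png

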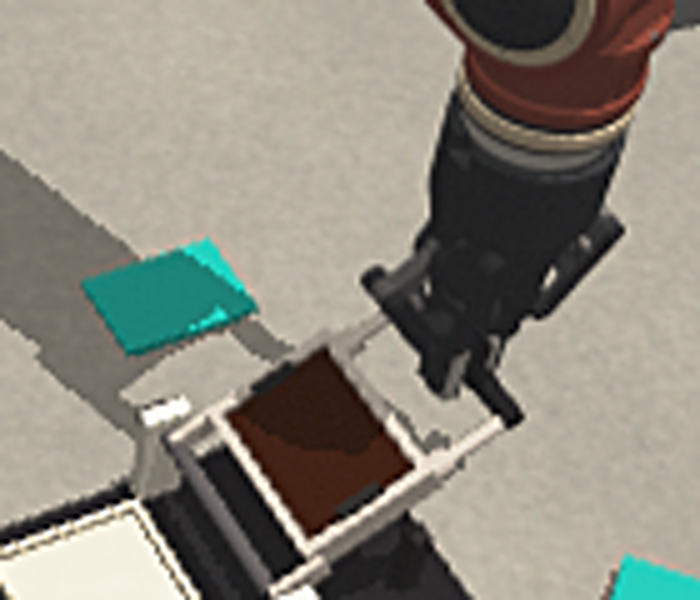

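The mould is lifting with the handle, about 30° so far, and forces are small. Now up to 90°.

```bash
python3 -m crank '[[[-1,0,-1.52,1.02,0],[-1,0,-1.38,1.21,0],[-1,0,-1.21,1.38,0],[-1,0,-1.02,1.52,0],[-1,0,-0.81,1.64,0],[-1,0,-0.59,1.73,0],[-1,0,-0.36,1.8,0],[-1,0,-0.12,1.83,0]]]'; python3 - <<'E'
from h import *
print(state()['contact_force'])
f=grab_frame("scene");save(f,"s5",(250,60,410,220),4)
E
```

```text
time: 8.43
tool_pos: [0.5332, 0.2139, 0.1802]
tool_rot: [0.046, -0.044, 0.707, -0.704]
contact_force: [-3.1, 4.7, 9.3]
gripper_width: 0.118
[-3.05408721  4.6525869   9.27443983]
```

View pics/s5.png

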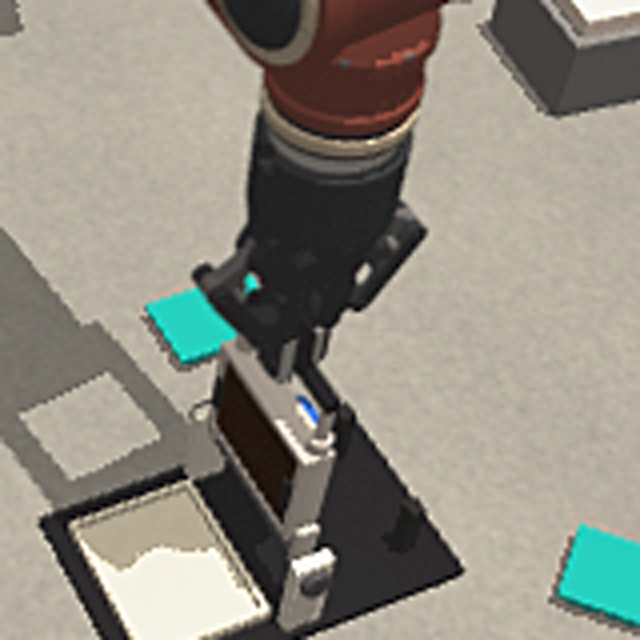

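```bash
python3 -m crank '[[[-1,0,-0.1,1.83,0],[-1,0,0.36,1.8,0],[-1,0,0.59,1.73,0],[-1,0,0.81,1.64,0],[-1,0,1.02,1.52,0],[-1,0,1.21,1.38,0],[-1,0,1.38,1.21,0],[-1,0,1.52,1.02,0]]]'; python3 -m crank '[[[-1,0,1.08,0.56,0],[-1,0,1.13,0.47,0],[-1,0,1.16,0.37,0],[-1,0,1.19,0.27,0]]]'; python3 - <<'E'
from h import *
print(state()['contact_force'])
f=grab_frame("scene");save(f,"s6",(210,60,370,220),4)
E
```

```text
time: 9.48
tool_pos: [0.5491, 0.0912, 0.1077]
tool_rot: [-0.045, 0.044, -0.706, 0.706]
contact_force: [5.0, -0.6, 1.9]
gripper_width: 0.118
time: 9.98
tool_pos: [0.5512, 0.0753, 0.0619]
tool_rot: [0.045, -0.044, 0.706, -0.706]
contact_force: [4.8, -0.8, 3.9]
gripper_width: 0.116
[ 4.75879646 -0.84224225  3.85696336]
```

View pics/s6.png

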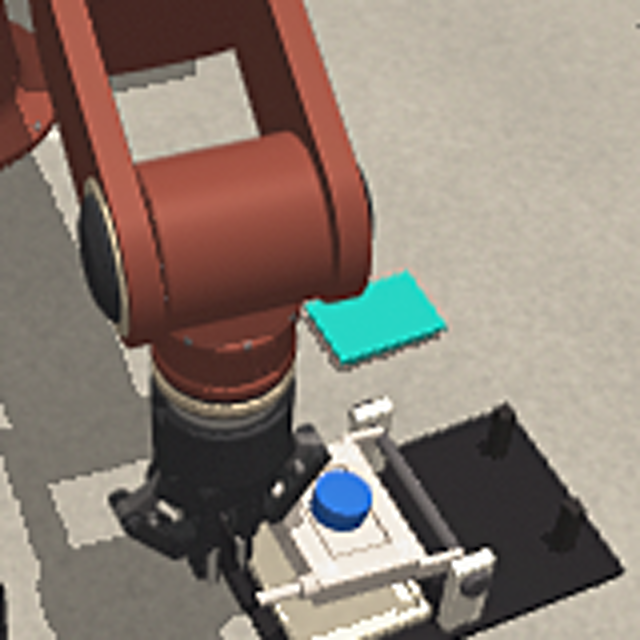

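```bash
python3 -m crank '[[[-1,0,1.21,0.16,0],[-1,0,1.2,0.05,0],[-1,0,0.3,0,0],[-1,0,0,0,0],[-1,0,0,0,0]]]'; python3 - <<'E'
from h import *
print(state()['contact_force'])
f=grab_frame("scene");save(f,"s7",(210,60,370,220),4)
E
```

```text
time: 10.65
tool_pos: [0.5515, 0.073, 0.0365]
tool_rot: [-0.045, 0.045, -0.705, 0.706]
contact_force: [1.1, -0.9, 8.8]
gripper_width: 0.118
[ 1.1485281  -0.87933552  8.77554085]
```

View pics/s7.png

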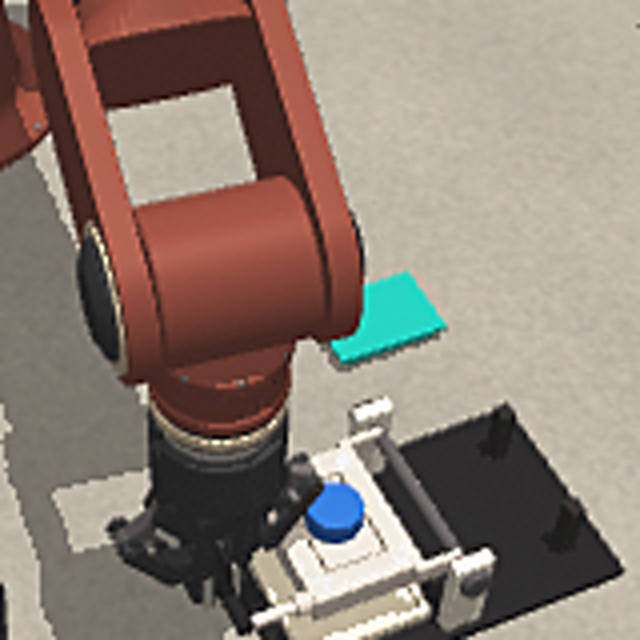

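The mould has reached its stop: the blue button is on top and there is about 9 N of push on the tool. I'll release the handle and rise.

```bash
python3 -m crank '[[[-0.1,0,0,0,0],[-0.1,0,0,0,0],[-0.1,0,0,0,0],[-0.1,0,-3,0,0],[-0.1,0,-5,0,0],[-0.1,0,-5,0,0],[-1,0,0,0,0],[-1,0,0,0,0]]]'; python3 -m crank '[[[-1,0,0,5,0],[-1,0,0,5,0],[-1,0,0,2,0],[-1,0,0,0,0]]]'; python3 - <<'E'
from h import *
f=grab_frame("scene");save(f,"s8",(210,100,370,260),4)
g=grab_frame("top");save(g,"t8",(140,130,300,230),5)
for n,k in(("s",f),("t",g)):
    i=k["frame"].astype(int);m=((i[...,2]>i[...,0]+60)&(i[...,2]>i[...,1]+40)).astype(np.uint8)
    m[:,430:]=0
    _,l,st,c=cv2.connectedComponentsWithStats(m)
    for a in range(1,len(st)):
        if st[a,4]>20: 
            x,y,w,h,_=st[a]; print(n,st[a],c[a],onplane(k,*c[a],.084))
E
```

```text
time: 11.7
tool_pos: [0.55, 0.0735, 0.1648]
tool_rot: [0.044, -0.045, 0.706, -0.706]
contact_force: [-0.6, 0.3, -1.0]
gripper_width: 0.03
time: 12.2
tool_pos: [0.5649, -0.046, 0.1639]
tool_rot: [0.043, -0.045, 0.706, -0.705]
contact_force: [-0.6, -0.1, 0.8]
gripper_width: -0.001
s [287 181  14  15 172] [293.34883721 187.56976744] [0.54591542 0.14905187 0.084     ]
t [219 173  12  11 101] [224.18811881 178.25742574] [0.53973741 0.15052785 0.084     ]
```

View pics/s8.png

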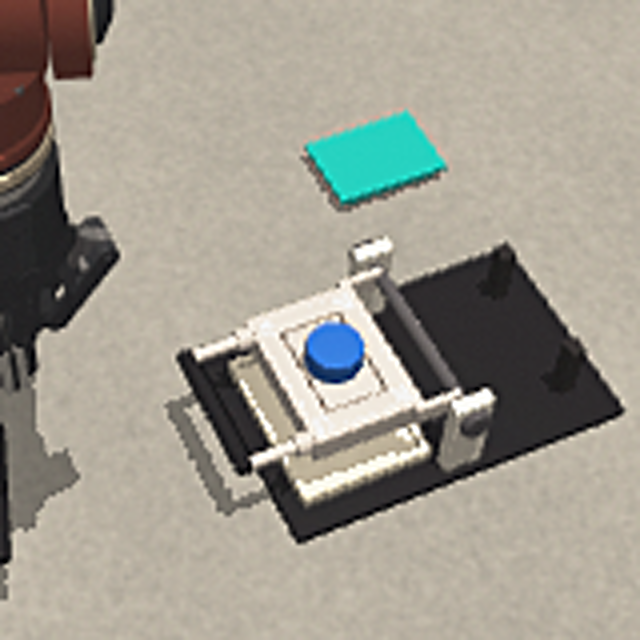

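View pics/t8.png

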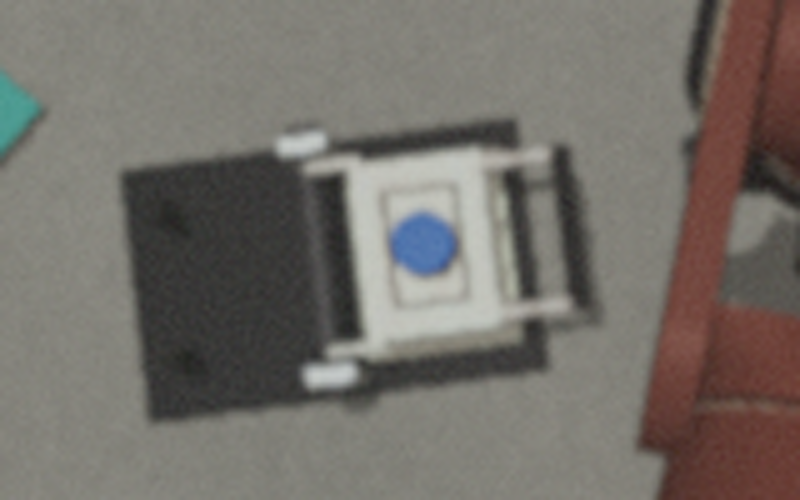

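Both views put the button at about (0.541, 0.150). The fingers are shut, so I'll move over it and press.

```bash
python3 -m crank '[[[-1,-0.1,0,-5,0],[-1,0,0,-5,0],[-1,0,0,-5,0],[-1,0,0,-4.7,0],[-1,0,3,0,0],[-1,0,3.5,0,0],[-1,0,0,0,0],[-1,0,0,0,0]]]'; python3 - <<'E'
from h import *
print(state()['tool_pos'])
f=grab_frame("scene");save(f,"s9",(210,80,370,240),4)
E
```

```text
time: 13.3
tool_pos: [0.5423, 0.1508, 0.1018]
tool_rot: [0.045, -0.045, 0.706, -0.706]
contact_force: [-0.6, -0.2, 1.3]
gripper_width: 0.001
[0.54229022 0.15080581 0.10181519]
```

View pics/s9.png

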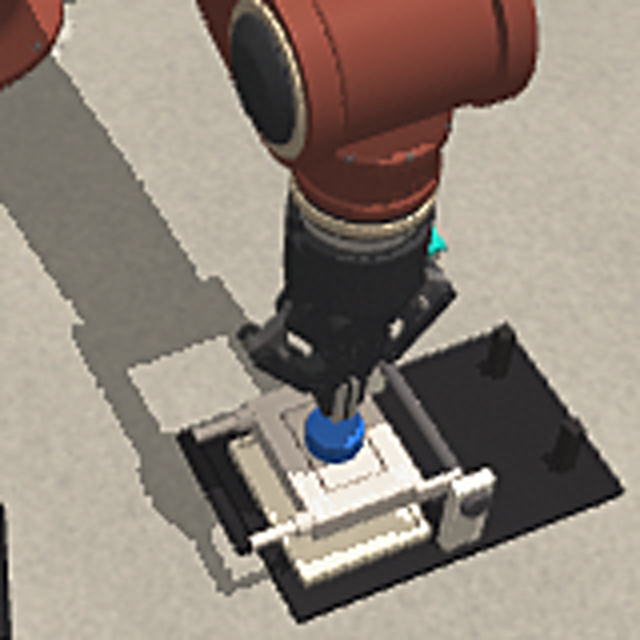

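The shut fingertips are centred above the button. Pressing down now.

```bash
python3 -m crank '[[[-1,0,1.5,0,0],[-1,0,0.5,0,0],[-1,0,0.3,0,0]]]';  python3 -m crank '[[[-1,0,0.3,0,0],[-1,0,0,0,0]]]'; python3 -m crank '[[[-1,0,0.3,0,0],[-1,0,0,0,0]]]'
```

```text
time: 13.72
tool_pos: [0.5423, 0.15, 0.078]
tool_rot: [0.045, -0.044, 0.706, -0.706]
contact_force: [-0.7, 0.7, 2.5]
gripper_width: 0.0
time: 13.98
tool_pos: [0.5422, 0.1499, 0.0748]
tool_rot: [-0.045, 0.044, -0.706, 0.706]
contact_force: [0.3, 1.0, 1.9]
gripper_width: -0.002
time: 14.22
tool_pos: [0.5422, 0.15, 0.0718]
tool_rot: [-0.045, 0.044, -0.706, 0.706]
contact_force: [0.4, -0.3, 2.8]
gripper_width: 0.001
```

```bash
for i in 1; do python3 -m crank '[[[-1,0,0.2,0,0],[-1,0,0,0,0]]]'; done; python3 -m crank '[[[-1,0,0.2,0,0],[-1,0,0,0,0]]]'; python3 -m crank '[[[-1,0,0.2,0,0],[-1,0,0,0,0]]]'
```

```text
time: 14.48
tool_pos: [0.5423, 0.15, 0.0714]
tool_rot: [-0.045, 0.045, -0.706, 0.706]
contact_force: [-3.1, -1.3, 10.8]
gripper_width: -0.0
time: 14.72
tool_pos: [0.5425, 0.15, 0.0712]
tool_rot: [-0.045, 0.045, -0.706, 0.706]
contact_force: [-9.4, -2.0, 20.4]
gripper_width: -0.001
time: 14.98
tool_pos: [0.5426, 0.15, 0.071]
tool_rot: [-0.044, 0.045, -0.705, 0.706]
contact_force: [-13.9, -2.3, 29.6]
gripper_width: -0.004
```

It hit the hard stop: 30 N with no more travel. I'll retract and look.

```bash
python3 -m crank '[[[-1,0,-1,0,0],[-1,0,-4,0,0],[-1,0,-5,0,0],[-1,0,0,5,0],[-1,0,0,6,0],[-1,0,0,6,0],[-1,0,0,6,0],[-1,0,0,0,0]]]'; python3 - <<'E'
from h import *
f=grab_frame("scene");save(f,"s10",(230,140,350,240),6)
g=grab_frame("top");save(g,"t10",(140,130,300,230),5)
E
```

```text
time: 15.98
tool_pos: [0.5704, -0.0816, 0.1647]
tool_rot: [0.042, -0.043, 0.706, -0.706]
contact_force: [0.8, 0.8, 0.8]
gripper_width: -0.002
```

View pics/s10.png

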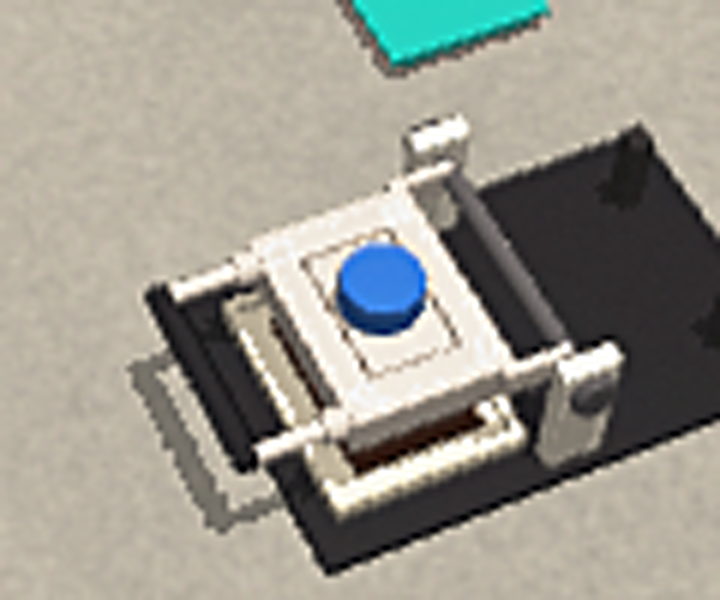

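View pics/t10.png

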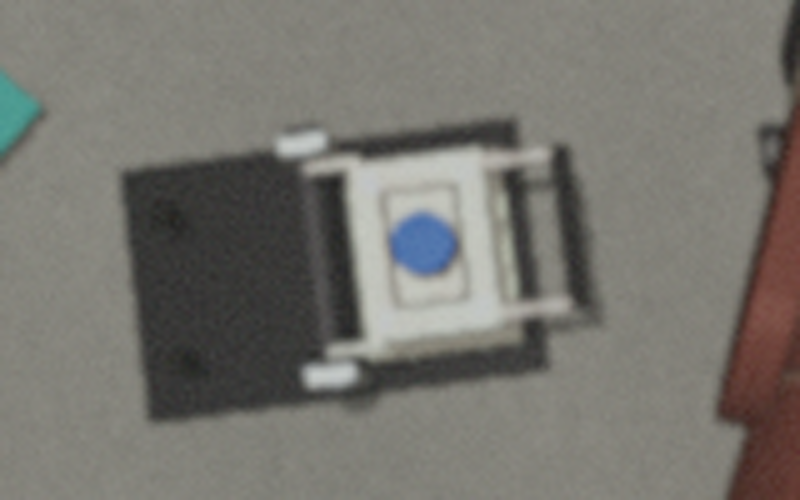

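```bash
python3 - <<'E'
from h import *
f=grab_frame("scene");im=f["frame"][:,:,::-1].copy()
S=10;x0,y0=262,178
im=cv2.resize(im[y0:y0+56,x0:x0+64],None,fx=S,fy=S,interpolation=cv2.INTER_CUBIC)
im=np.clip(im.astype(float)*1.6+15,0,255).astype(np.uint8)
psi=.125;X=np.array([np.cos(psi),np.sin(psi),0]);Y=np.array([-np.sin(psi),np.cos(psi),0])
c=np.array([.542,.151,0])
for z,col in((.026,(0,255,0)),(.012,(0,255,255))):
    p=[proj(f,c+a*.042*X+b*.030*Y+[0,0,z]) for a,b in((1,1),(1,-1),(-1,-1),(-1,1))]
    cv2.polylines(im,[np.int32([((u-x0+.5)*S,(v-y0+.5)*S) for u,v in p])],True,col,1)
cv2.imwrite("pics/chk.png",im)
E
```

```text
(no output)
```

View pics/chk.png

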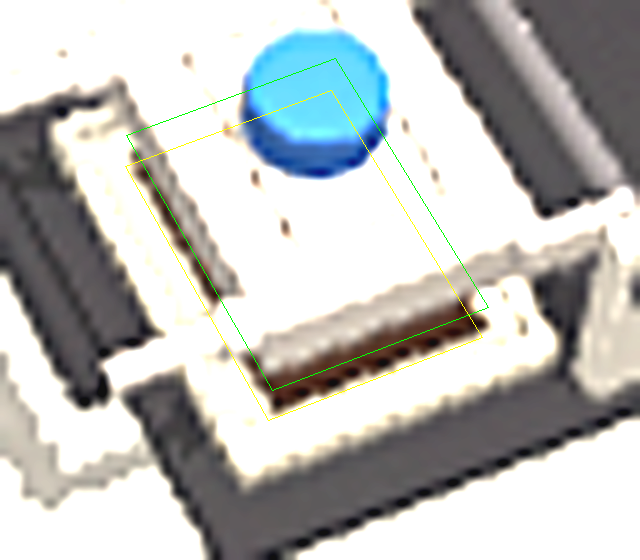

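The visible brown edges follow the outline predicted for a bar lying flat on the tray floor, to within 1–2 mm. The arm is clear of everything, so I'm handing in.

```bash
python3 -c "
from plant import *
print(state()['contact_force'],job_done())"
```

```text
the job is handed in; nothing more can be done
[0.68682603 1.70846558 0.9489735 ] None
```

I swung the dark bar's mould right over by its handle, pressed the blue button to its hard stop, and the dark bar dropped into its tray. The job was handed in at about 16 s. It reports no verdict.

- **Handle grip:** The first grip sat about 4 mm too high, with an upward push of 7.6 N. I reopened the jaws, went 10 mm lower and gripped again before swinging.
- **Swing:** The mould went over to its stop with forces up to about 10 N, and stayed over after I let go.
- **Button:** It met a hard stop with the tool tip at z about 0.071, and the push reached about 30 N. That is within 1 mm of the height its 13 mm travel predicts.
- **Dark bar:** In the last scene picture, its visible edges match the outline of a bar lying flat at the tray's centre, to about 2 mm. Most of it is hidden under the mould, so I judged flatness from two edges only. I saw no squares.
- **Upside-down moment:** I did not check separately that the bar was still stuck while the mould was over. The tray was empty of brown in the picture taken just before I pressed the button.
- **White bar:** I never went near its mould at working height, but I did not measure it again at the end.
- **Arm:** It ended clear of everything. The force reading was about 2 N, close to the usual noise.

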